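# Bed the captive nut in a wooden vice jaw

## Task

Fit the captive nut in the wooden vice jaw: without gripping it or picking it up, nudge the large hex nut across the jaw's face with light fingertip pushes until it drops flat into its six-sided pocket, then swing the steel keeper over it until it meets its stop. The rim is soft wood, so push gently and stop as soon as you feel the nut seat or the keeper stop, and leave everything else where it lies.

Things in the scene. Friction and masses are not known exactly. Their poses are not given: they have to be found in the camera images.
- nut: Large plain steel hex nut, 36 mm over flats, 20 mm high, about 0.12 kg, lying flat on the wooden block. Origin: centre of its underside; z up; its corners point along its x axis and every 60 deg from it, two flats face along +y and -y.
- block: Wooden vice jaw, 220 (x) x 360 (y) x 35 mm high, fixed on the bench. Origin: centre of its underside; z up; top face at z = 35 mm. On its centre line (x 0) lie the nut's pocket, about y +40 mm, and the pivot of a steel keeper, at y +120 mm. The nut starts on the half towards -y, at y -130 to -70 mm and up to 30 mm to either side of the centre line.
- about_pocket (a point): Where the pocket should be: block x 0, y +40 mm, on its floor (block z 27 mm). The six-sided pocket is cut through a pale plate let flush into the face by hand, so its true centre lies up to 15 mm from here along the block's y (not in x): look or feel for it. 37.5 mm over flats (nut: 36), 8 mm deep, sharp rim; corners along x, flats face +y and -y. A nut that is home stands 12 mm proud.
- pivot (a point): Foot of the keeper's pivot on the block's top face: block x 0, y +120 mm, z 35 mm.
- keeper (a joint): Angle of the keeper, a slotted steel strap 42 mm wide, 105 mm long, 4 mm thick, underside 14 mm above the block: 0 = against its stop, pointing along the block's -y with its two prongs over the pocket; grows as it swings out to the block's -x side (at 1.57 it points along -x). Stiff (0.1 N m), stays where left, stops at 0 on a pin, blocked by a nut not home.
- tab (a point): Upper edge, middle, of the keeper's thumb tab, an upright steel plate 26 mm long (along the strap), 3 mm thick, rising 26 mm from the strap's underside (top 40 mm above the block). It stands 45 mm from the pivot, 19.5 mm to the side to which the strap opens; push its outer face to close the keeper.
- small_nut: Bystander: smaller hex nut, 19 mm over flats, 10 mm high, on the block near its +x edge. Origin: centre of its underside.
- washer: Bystander: flat steel washer, 40 mm across, 4 mm thick, on the block near its -x edge. Origin: centre of its underside.
- screwdriver: Bystander: screwdriver lying on the bench to the left of the block.
- try_square: Bystander: try square lying on the bench to the right of the block.
- glue: Bystander: glue bottle, 170 mm tall, on the bench beyond the block.
- screw_jar: Bystander: jar of screws, 85 mm tall, on the bench beyond the block.
- mallet: Bystander: wooden mallet lying on the bench to the right of the block.
Not all that is in view belongs to the job. What is shaped like the nut but green or red is not meant.

How it is judged (in metres and radians):
On the way:
1. the nut lies flat on the pocket's floor while the keeper is still swung out (x of nut in the frame of block between -0.004 and 0.004 m and y of nut in the frame of block between 0.021 and 0.059 m and z of nut in the frame of block between 0.025 and 0.029 m and angle between nut's own z axis and vertical below 0.06 rad and value of joint keeper above 0.7 rad), for 0.2 s.
At the end, for the whole second after the job is handed in: the nut lies flat in the pocket (its underside 8 mm below the block's face, within 2 mm, and not tilted by more than 0.06 rad), the keeper is swung over it to within 0.02 rad of its stop, and nothing moves or is touched (x of nut in the frame of block between -0.004 and 0.004 m and y of nut in the frame of block between 0.021 and 0.059 m and z of nut in the frame of block between 0.025 and 0.029 m and angle between nut's own z axis and vertical below 0.06 rad and value of joint keeper below 0.02 rad and linear speed of nut below 0.01 m/s).
It fails at once if the nut is squeezed or pushed with more than 10 N (contact force between the fingers and nut above 10 N).
It fails at once if the keeper is pushed with more than 15 N (contact force between the fingers and keeper above 15 N).
It fails at once if the nut is lifted more than 6 mm off the block's face or leaves the block (z of nut in the frame of block above 0.041 m or z of nut in the frame of block below 0.015 m).
It fails at once if a bystander is moved more than 10 mm (distance of any of small_nut, washer, screwdriver, try_square, glue, screw_jar, mallet from where it was at the start of the episode above 0.01 m).
It also fails if it takes over 72 s, if anything falls off the work surface, if the arm or the gripper's body presses on something with over 40 N, if the wrist force passes 120 N, or if a joint passes its speed limit or range.

## Robot

A 6-joint arm with a two-finger parallel gripper is mounted at the origin on the work surface. World frame = base frame: x ahead of the robot, y to its left, z up, the work surface at z = 0. Lengths are in m, angles in degrees, forces in N, time in s.
With the tool pointing down it reaches from about 0.4 to 0.825 m from the base axis. Payload 7 kg.
Tool frame: the origin (TCP) lies between the finger pads; the fingertips stand 19 mm ahead of it and the grasp point (between the pads) is the TCP; z points along the fingers, y is the line along which they close (so a half turn about z gives the same grasp; the last joint's range is limited). The gripper opens to 88 mm and grips with 3 to 60 N. Pads are 19 mm wide; open, the fingers measure 130 mm over their backs; the gripper's body (78 mm by 193 mm) begins 47 mm behind the grasp point.
Start: joints at [88.986, 20.546, 0.682, 0, -70.136, -16.507], TCP at [0.203, 0.644, 0.246] pointing down, gripper open.
Joint ranges: [-176.03, 176.03], [-82.01, 121.73], [-58.28, 71.71], [-173.87, 95.51], [-174.79, -0.11], [-173.66, 173.66]. Speed limits (degrees/s): [136.94, 136.94, 172.46, 180, 180, 180].

## Interface

Orientations are given as [roll, pitch, yaw] about the fixed x, y, z axes, in that order (R = Rz(yaw) Ry(pitch) Rx(roll)).
In Python, from plant import get_obs, snapshot, close_job, spot_in, spot_point gives the robot as it stands.
- The arm moves only by the tool play_rows, never from a script. Its argument "plan" is a list of rows, each a list of 6 numbers: the shift along the tool's x, y, z in cm, then the turn, a rotation vector about the tool's x, y, z in degrees. A call has 1 to 20 rows; each row shifts and turns the commanded pose from where the row before left it, along the tool's axes as they then stand; what a row does not reach is not made up. A row lasts 1/12 s, in which the tool goes at most 41.7 mm and 7.16 degrees, less where a joint would pass 70% of its speed; a pose out of reach is approached as far as the arm can. A call is refused whole if a number of a shift passes 4.17 or a number of a turn 7.16, either way. A call with a gripper value outside its range is refused whole. "grip" is the finger opening in cm, from 0 to 8.76, set as the call begins (left out, the last holds). The fingers move at their own pace and stop on an object; the grip force is fixed at half the most. Time passes only in rows, so rows that do not move let the fingers close. It gives the time, the measured TCP pose, the force, the opening and the grip force at its end, in the units of the state.
- get_obs(): the state, without advancing time (a new reading comes with each control period).
- snapshot(name): name is "side" or "top" or "wrist"; returns a dict with "frame" (480x640x3 uint8, red, green, blue), "fx", "fy", "cx", "cy" (pixels), "position" and "attitude" of the camera in the world. Camera axes: x right, y down, z forward; pixel columns grow to the right and rows downward; lengths in m; the calibration is good to about 2 mm. A picture is of the moment at which its call begins. There is no depth.
- close_job(): hands the job in; it is judged then, once.
Trained networks look in the newest picture that a camera, given by its name, has taken for a name from the list of things; names that differ only in an ending like _2 or _b are one class to them, and where a whole thing is asked for, a point or a joint stands for the part that bears it (a point fixed in the world has none). Each returns a list of dicts, best first, with "score" (0 to 1); they miss things now and then, are a little off and sometimes report something else, mostly with a low value. They report only what shows in the picture. A call takes as long as a camera call. They do not tell look-alikes from the thing itself.
- spot_in(camera, thing): "position" ([x, y, z] in m, in world coordinates, good to about 4 mm: the middle of the surface that is visible of it).
- spot_point(camera, thing): "position" ([x, y, z] in m, in world coordinates, good to about 4 mm: a listed point, or the origin of a listed thing).
The state is a dict: "clock": time; "joint_pos": joint angles; "qvel": joint speeds; "tau": joint torques, N m; "tool_pos": TCP position; "orientation": TCP orientation; "force": force on the tool from outside, world axes, zero at the start; "moment": the same for the moment, N m; "opening": finger opening in m; "gripper_force": force on a finger pad.
Only numpy, scipy, OpenCV 4.12 (cv2) and the standard library are available. Lean on these libraries where they do the work, as an engineer would, in place of code of your own. Each camera call takes 0.05 s, during which the arm holds its last target. There are 200 camera calls.

## Working session

There is one attempt and no reset: what is moved stays moved. The work goes in short steps, Python scripts to look and compute and a tool call to move; the robot and the scene stay as the last step left them, time stands still between calls to the robot, and variables do not carry over. Pictures are saved under pics/ and viewed, at most 10 in all, crops included, and the job is handed in when it is done.

Besides the shell and the picture viewer there is one more tool, called by a JSON object that holds its "api" and its "payload", one argument or row to a line. play_rows: Moves the arm, as the interface text tells. Its arguments: {"type":"object","properties":{"plan":{"type":"array","items":{"type":"array","items":{"type":"number"}}},"grip":{"type":"number"}},"required":["plan"]}

```bash
mkdir -p pics; cat > h.py <<'E'
import numpy as np, cv2
from plant import *
from scipy.spatial.transform import Rotation as R
def snap(n,f=None):
    s=snapshot(n)
    if f: cv2.imwrite('pics/'+f,s['frame'][:,:,::-1])
    return s
def rot(s):
    a=np.array(s['attitude'],float)
    if a.shape==(3,3): return a
    return R.from_quat(a).as_matrix() if a.size==4 else R.from_euler('xyz',a,degrees=True).as_matrix()
def px2w(s,u,v,z):
    d=rot(s)@np.array([(u-s['cx'])/s['fx'],(v-s['cy'])/s['fy'],1]);p=np.array(s['position'])
    return p+d*(z-p[2])/d[2]
def w2px(s,p):
    c=rot(s).T@(np.array(p)-np.array(s['position']));return s['fx']*c[0]/c[2]+s['cx'],s['fy']*c[1]/c[2]+s['cy']
E
python3 - <<'E'
from h import *
for c in ['top','side']:
    s=snap(c,c+'0.png');print(c,s['position'],s['attitude'],s['fx'])
    for t in ['nut','block','about_pocket','pivot','tab','small_nut','washer']:
        print(t,[(np.round(d['position'],3),round(d['score'],2)) for d in spot_point(c,t)[:3]])
o=get_obs();print(o)
E
```

```text
top [ 0.27511317 -0.00356274  1.61781724] [-169.80242189   -1.14949721  -89.83923285] 595.7197588539093
nut [(array([ 0.336, -0.129,  0.   ]), 0.67), (array([ 0.344, -0.015, -0.001]), 0.67), (array([ 0.542, -0.146,  0.033]), 0.5)]
block [(array([ 0.526, -0.076, -0.   ]), 0.7)]
about_pocket [(array([ 0.518, -0.034,  0.026]), 0.69)]
pivot [(array([0.514, 0.045, 0.036]), 0.6)]
tab [(array([0.461, 0.05 , 0.074]), 0.59)]
small_nut [(array([ 0.615, -0.099,  0.027]), 0.6)]
washer [(array([ 0.45 , -0.138,  0.031]), 0.53)]
side [-0.16128536 -0.83347977  0.7010095 ] [-120.05959472   -1.21258567  -41.96258809] 600.8022835826088
nut [(array([ 0.338, -0.125, -0.   ]), 0.93), (array([ 0.712, -0.17 ,  0.   ]), 0.84), (array([ 0.343, -0.017,  0.001]), 0.68)]
block [(array([ 0.526, -0.072,  0.002]), 0.95)]
about_pocket [(array([ 0.526, -0.028,  0.029]), 0.6)]
pivot []
tab [(array([0.464, 0.044, 0.076]), 0.87)]
small_nut [(array([ 0.608, -0.095,  0.033]), 0.66)]
washer [(array([ 0.45 , -0.137,  0.033]), 0.68), (array([ 0.607, -0.446, -0.002]), 0.48)]
{'clock': 0.8, 'joint_pos': array([ 8.89858206e+01,  2.05437146e+01,  6.83515316e-01, -1.00140422e-04,
       -7.01356402e+01, -1.65063181e+01]), 'qvel': array([ 0.07821977,  0.01064297, -0.01317323,  0.01572493,  0.08653006,
       -0.0198898 ]), 'tau': array([ 3.00169404e-04, -5.82283974e+01,  2.93282104e+01,  7.00236797e+00,
        1.23929197e-02, -1.19366345e-05]), 'tool_pos': array([0.20322413, 0.64367147, 0.24560266]), 'orientation': array([-1.79996038e+02,  1.27239758e-03, -1.75205315e+01]), 'force': array([ 0.5922749 ,  0.6787032 , -0.10593557]), 'moment': array([ 0.00952449, -0.02894595, -0.00977623]), 'gripper_force': 0.0, 'opening': 0.08757242678938587}
```

```bash
python3 - <<'E'
from h import *
s=snap('top');f=s['frame']
u,v=w2px(s,[.525,-.075,.035]);u,v=int(u),int(v);print(u,v)
c=f[v-90:v+90,u-120:u+120];cv2.imwrite('pics/topc.png',cv2.resize(c,None,fx=3.3,fy=3.3,interpolation=cv2.INTER_CUBIC)[:,:,::-1])
E
```

```text
338 244
```

View pics/topc.png

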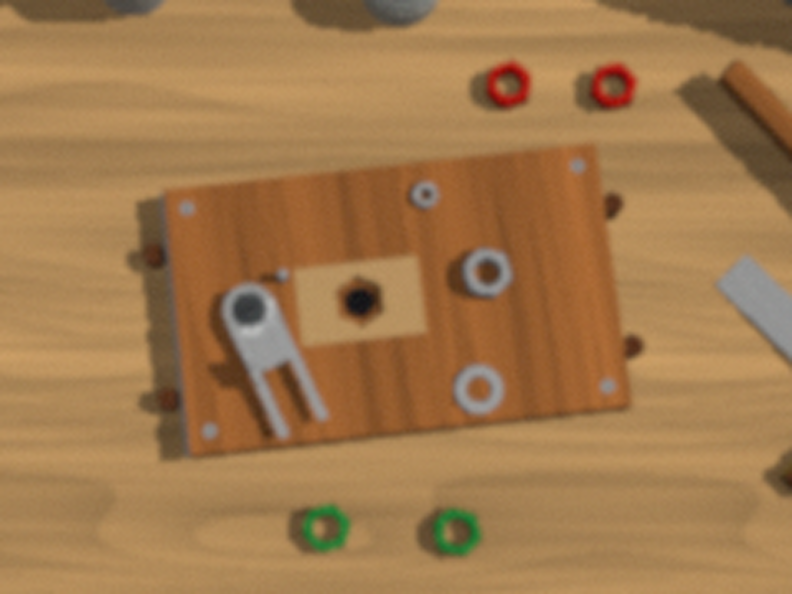

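View pics/side0.png

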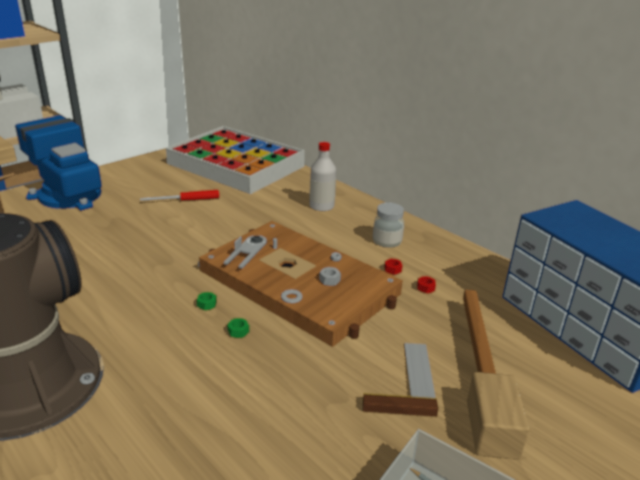

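The top crop shows the nut at (487,272), the pocket (360,300), the pivot (249,308), the stop pin (281,274), and the block corners (165,190), (595,147), (628,405) and (188,455). The side view shows the tall bottle and jar beyond the block.

```bash
python3 - <<'E'
from h import *
s=snap('top')
W=lambda u,v,z:px2w(s,218+(u+.5)/3.3-.5,154+(v+.5)/3.3-.5,z)
C=[W(*p,.035) for p in [(165,190),(595,147),(628,405),(188,455)]]
c=np.mean(C,0);print(np.round(C,4),c)
e=(C[0]-C[1]+C[3]-C[2])/2;print('ylen',np.linalg.norm(e)); a=np.arctan2(-e[0],e[1]);print('yaw',np.degrees(a))
for n,p,z in [('nut',(487,272),.055),('pocket',(360,300),.035),('pivot',(249,308),.05),('pin',(281,274),.05),('washer',(479,389),.039),('small',(425,194),.045)]:
    w=W(*p,z);d=w-c;print(n,np.round(w,4),'blk',np.round([np.cos(a)*d[0]+np.sin(a)*d[1],-np.sin(a)*d[0]+np.cos(a)*d[1]],4))
for t in ['glue','screw_jar']: print(t,[np.round(d['position'],3) for d in spot_point('side',t)[:1]])
w=snap('wrist');o=get_obs();T=R.from_euler('xyz',o['orientation'],degrees=True)
print('cam in tool',T.inv().apply(np.array(w['position'])-o['tool_pos']),T.as_matrix().T@rot(w),w['fx'],o['clock'])
E
```

```text
[[ 0.6143  0.1175  0.035 ]
 [ 0.6532 -0.2374  0.035 ]
 [ 0.4391 -0.2601  0.035 ]
 [ 0.3971  0.0949  0.035 ]] [ 0.52592263 -0.07126553  0.035     ]
ylen 0.35727763955108716
yaw 6.499990989954952
nut [ 0.5441 -0.145   0.055 ] blk [ 0.0098 -0.0753]
pocket [ 0.5238 -0.0429  0.035 ] blk [0.0011 0.0284]
pivot [0.5144 0.0469 0.05  ] blk [0.0019 0.1188]
pin [0.5423 0.0214 0.05  ] blk [0.0268 0.0902]
washer [ 0.451 -0.139  0.039] blk [-0.0821 -0.0589]
small [ 0.6103 -0.0957  0.045 ] blk [ 0.0811 -0.0338]
glue [array([0.804, 0.154, 0.005])]
screw_jar [array([ 0.798, -0.078, -0.003])]
cam in tool [ 7.55992013e-02  1.30029518e-04 -1.39441772e-01] [[-1.89595428e-04 -9.60156454e-01 -2.79462965e-01]
 [ 9.99999975e-01 -1.49873314e-04 -1.63505008e-04]
 [ 1.15106348e-04 -2.79462989e-01  9.60156458e-01]] 375.7088281526236 1.05
```

```bash
cat >> h.py <<'E'
def plan(tgt,yaw,n=None,cur=None):
    o=get_obs();p=np.array(o['tool_pos']);y0=o['orientation'][2]
    dy=(yaw-y0+180)%360-180;d=np.array(tgt)-p
    n=n or int(np.ceil(max(np.linalg.norm(d)/.036,abs(dy)/6.8,1)))
    for i in range(n):
        a=np.radians(y0+dy*i/n);c,s=np.cos(a),np.sin(a);q=d/n*100
        print([round(float(x),2) for x in [c*q[0]+s*q[1],s*q[0]-c*q[1],-q[2]]]+[0,0,round(float(-dy/n),2)],end=',')
    print()
E
python3 - <<'E'
from h import *
plan([.53,-.09,.18],96.5,20)
plan([.53,-.09,.18],96.5,24)
E
```

```text
[2.66, 3.01, 0.33, 0, 0, -5.7],[2.35, 3.26, 0.33, 0, 0, -5.7],[2.02, 3.47, 0.33, 0, 0, -5.7],[1.66, 3.66, 0.33, 0, 0, -5.7],[1.29, 3.8, 0.33, 0, 0, -5.7],[0.91, 3.91, 0.33, 0, 0, -5.7],[0.51, 3.98, 0.33, 0, 0, -5.7],[0.11, 4.01, 0.33, 0, 0, -5.7],[-0.29, 4.01, 0.33, 0, 0, -5.7],[-0.68, 3.96, 0.33, 0, 0, -5.7],[-1.07, 3.87, 0.33, 0, 0, -5.7],[-1.45, 3.74, 0.33, 0, 0, -5.7],[-1.82, 3.58, 0.33, 0, 0, -5.7],[-2.16, 3.38, 0.33, 0, 0, -5.7],[-2.49, 3.15, 0.33, 0, 0, -5.7],[-2.79, 2.89, 0.33, 0, 0, -5.7],[-3.06, 2.6, 0.33, 0, 0, -5.7],[-3.31, 2.28, 0.33, 0, 0, -5.7],[-3.52, 1.94, 0.33, 0, 0, -5.7],[-3.69, 1.58, 0.33, 0, 0, -5.7],
[2.22, 2.51, 0.27, 0, 0, -4.75],[2.0, 2.68, 0.27, 0, 0, -4.75],[1.77, 2.84, 0.27, 0, 0, -4.75],[1.53, 2.97, 0.27, 0, 0, -4.75],[1.28, 3.09, 0.27, 0, 0, -4.75],[1.02, 3.19, 0.27, 0, 0, -4.75],[0.75, 3.26, 0.27, 0, 0, -4.75],[0.48, 3.31, 0.27, 0, 0, -4.75],[0.21, 3.34, 0.27, 0, 0, -4.75],[-0.07, 3.35, 0.27, 0, 0, -4.75],[-0.35, 3.33, 0.27, 0, 0, -4.75],[-0.62, 3.29, 0.27, 0, 0, -4.75],[-0.89, 3.23, 0.27, 0, 0, -4.75],[-1.16, 3.14, 0.27, 0, 0, -4.75],[-1.41, 3.03, 0.27, 0, 0, -4.75],[-1.66, 2.91, 0.27, 0, 0, -4.75],[-1.89, 2.76, 0.27, 0, 0, -4.75],[-2.12, 2.59, 0.27, 0, 0, -4.75],[-2.32, 2.41, 0.27, 0, 0, -4.75],[-2.52, 2.21, 0.27, 0, 0, -4.75],[-2.69, 1.99, 0.27, 0, 0, -4.75],[-2.85, 1.76, 0.27, 0, 0, -4.75],[-2.98, 1.52, 0.27, 0, 0, -4.75],[-3.1, 1.27, 0.27, 0, 0, -4.75],
```

{"api": "play_rows", "payload": {
  "plan": [
    [2.66,3.01,0.33,0,0,-5.7],
    [2.35,3.26,0.33,0,0,-5.7],
    [2.02,3.47,0.33,0,0,-5.7],
    [1.66,3.66,0.33,0,0,-5.7],
    [1.29,3.8,0.33,0,0,-5.7],
    [0.91,3.91,0.33,0,0,-5.7],
    [0.51,3.98,0.33,0,0,-5.7],
    [0.11,4.01,0.33,0,0,-5.7],
    [-0.29,4.01,0.33,0,0,-5.7],
    [-0.68,3.96,0.33,0,0,-5.7],
    [-1.07,3.87,0.33,0,0,-5.7],
    [-1.45,3.74,0.33,0,0,-5.7],
    [-1.82,3.58,0.33,0,0,-5.7],
    [-2.16,3.38,0.33,0,0,-5.7],
    [-2.49,3.15,0.33,0,0,-5.7],
    [-2.79,2.89,0.33,0,0,-5.7],
    [-3.06,2.6,0.33,0,0,-5.7],
    [-3.31,2.28,0.33,0,0,-5.7],
    [-3.52,1.94,0.33,0,0,-5.7],
    [-3.69,1.58,0.33,0,0,-5.7]
  ],
  "grip": 0
}}

```text
clock: 2.72
tool_pos: [0.5218, -0.0833, 0.1807]
orientation: [179.9, -0.0, 95.2]
force: [0.1, 0.5, -0.0]
opening: 0.0007
gripper_force: 0.0
```

```bash
python3 - <<'E'
from h import *
print(get_obs()['joint_pos'])
plan([.53,-.09,.18],96.5)
E
```

```text
[ 1.22188127e+01  9.83634020e+00 -2.30610385e+01  2.86251830e-03
 -5.70507980e+01  1.72939509e+02]
[-0.74, 0.76, 0.07, 0, 0, -1.34],
```

```bash
python3 - <<'E'
from h import *
s=snap('wrist');f=s['frame']
cv2.imwrite('pics/w1.png',f[:,:,::-1])
np.savez('w1.npz',**{k:np.array(v) for k,v in s.items()})
for t in ['nut','about_pocket','pivot','tab','block']: print(t,[(np.round(d['position'],4),round(d['score'],2)) for d in spot_point('wrist',t)[:2]])
E
```

```text
nut [(array([ 0.7141, -0.2599,  0.0019]), 0.91), (array([ 0.7123, -0.1715,  0.0009]), 0.78)]
about_pocket []
pivot [(array([0.513 , 0.0419, 0.0376]), 0.8)]
tab []
block [(array([ 0.5271, -0.0723, -0.002 ]), 0.94), (array([ 0.4526, -0.1393,  0.0333]), 0.42)]
```

View pics/w1.png

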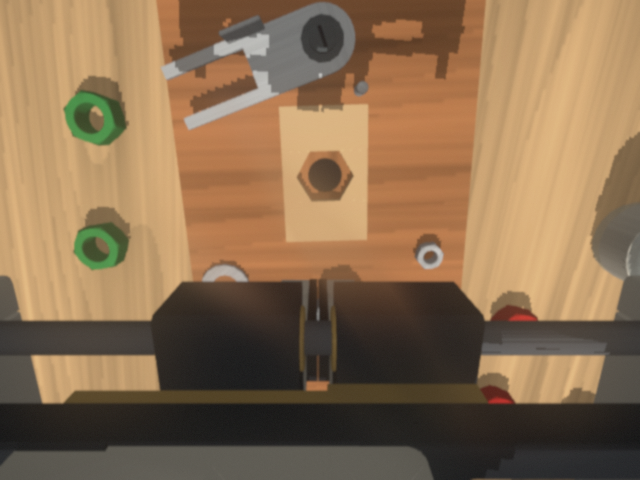

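Pocket hexagon centred about (325,176), pivot (322,38); the nut is hidden under the gripper. I'll turn the tool half round so the last joint has range and the camera sees the nut.

{"api": "play_rows", "payload": {
  "plan": [
    [0,0,0,0,0,7.15],
    [0,0,0,0,0,7.15],
    [0,0,0,0,0,7.15],
    [0,0,0,0,0,7.15],
    [0,0,0,0,0,7.15],
    [0,0,0,0,0,7.15],
    [0,0,0,0,0,7.15],
    [0,0,0,0,0,7.15],
    [0,0,0,0,0,7.15],
    [0,0,0,0,0,7.15],
    [0,0,0,0,0,7.15],
    [0,0,0,0,0,7.15],
    [0,0,0,0,0,7.15],
    [0,0,0,0,0,7.15],
    [0,0,0,0,0,7.15],
    [0,0,0,0,0,7.15],
    [0,0,0,0,0,7.15],
    [0,0,0,0,0,7.15],
    [0,0,0,0,0,7.15],
    [0,0,0,0,0,7.15]
  ]
}}

```text
clock: 4.68
tool_pos: [0.5212, -0.0796, 0.1811]
orientation: [-179.9, -0.0, -48.3]
force: [-0.1, -0.5, -0.7]
opening: 0.0006
gripper_force: 0.0
```

{"api": "play_rows", "payload": {
  "plan": [
    [0,0,0,0,0,7.15],
    [0,0,0,0,0,7.15],
    [0,0,0,0,0,7.15],
    [0,0,0,0,0,7.15],
    [0,0,0,0,0,7.15],
    [-2.5,0,0,0,0,0],
    [0,0,0,0,0,0],
    [0,0,0,0,0,0]
  ]
}}

```text
clock: 5.35
tool_pos: [0.5185, -0.0544, 0.1811]
orientation: [-179.9, 0.0, -83.6]
force: [1.2, -0.3, -0.0]
opening: 0.0004
gripper_force: 0.0
```

```bash
python3 - <<'E'
from h import *
s=snap('wrist','w2.png')
np.savez('w2.npz',**{k:np.array(v) for k,v in s.items()})
for t in ['nut','pivot','tab','block']: print(t,[(np.round(d['position'],4),round(d['score'],2)) for d in spot_point('wrist',t)[:2]])
print(get_obs()['joint_pos'])
E
```

```text
nut [(array([ 0.7151, -0.1736,  0.0024]), 0.86), (array([ 0.5437, -0.1474,  0.0314]), 0.85)]
pivot []
tab []
block []
[ 1.53686772e+01  9.22794324e+00 -2.38365726e+01  2.11030454e-03
 -5.69235944e+01 -9.21137925e+00]
```

View pics/w2.png

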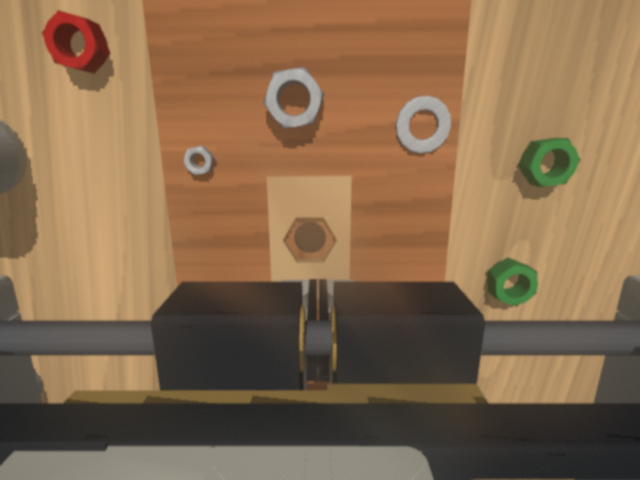

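```bash
cat >> h.py <<'E'
def rect(s,o,yaw,xr,yr,z,k):
    # image of block-frame window at height z; right=block -y.. : col=(yr1-y)*k, row=(xr1-x)*k
    a=np.radians(yaw);c,sn=np.cos(a),np.sin(a)
    q=[(xr[1],yr[1]),(xr[1],yr[0]),(xr[0],yr[0]),(xr[0],yr[1])]
    src=np.float32([w2px(s,[o[0]+c*x-sn*y,o[1]+sn*x+c*y,z]) for x,y in q])
    w,h=int((yr[1]-yr[0])*k),int((xr[1]-xr[0])*k)
    return cv2.warpPerspective(s['frame'],cv2.getPerspectiveTransform(src,np.float32([[0,0],[w,0],[w,h],[0,h]])),(w,h),flags=cv2.INTER_CUBIC)
def blk(w,o,yaw):
    a=np.radians(yaw);d=np.array(w)[:2]-o;return np.array([np.cos(a)*d[0]+np.sin(a)*d[1],-np.sin(a)*d[0]+np.cos(a)*d[1]])
E
python3 - <<'E'
from h import *
L=lambda n:dict(np.load(n))
for n,l,r in [('w1.npz',[(158,20),(188,270)],[(484,20),(462,270)]),('w2.npz',[(146,0),(177,280)],[(470,0),(446,280)])]:
    s=L(n)
    for e in (l,r):
        A,B=[px2w(s,*p,.035) for p in e];d=A-B;print(n,np.round(A[:2],4),np.round(B[:2],4),'yaw',np.degrees(np.arctan2(-d[0],d[1])))
print('pocket',px2w(L('w1.npz'),325,176,.035),px2w(L('w2.npz'),310,240,.035),'pivot',px2w(L('w1.npz'),322,38,.053))
s=L('w2.npz');o=np.array([.5259,-.0713])
im1=rect(s,o,6.5,(-.03,.05),(-.115,-.035),.055,5000)
im2=rect(s,o,6.5,(-.04,.04),(-.01,.07),.035,5000)
cv2.imwrite('pics/rect.png',np.hstack([im1,im2])[:,:,::-1])
E
```

```text
w1.npz [0.4016 0.0512] [ 0.4206 -0.1287] yaw 6.025837266258981
w1.npz [0.6213 0.0712] [ 0.6423 -0.1089] yaw 6.63635564464734
w2.npz [ 0.6502 -0.1978] [0.6282 0.0032] yaw -173.75863007287688
w2.npz [ 0.4348 -0.2217] [ 0.4091 -0.0215] yaw -172.68575448502853
pocket [ 0.52408959 -0.0431886   0.035     ] [ 0.52338693 -0.04312203  0.035     ] pivot [0.51315971 0.04662926 0.053     ]
```

View pics/rect.png

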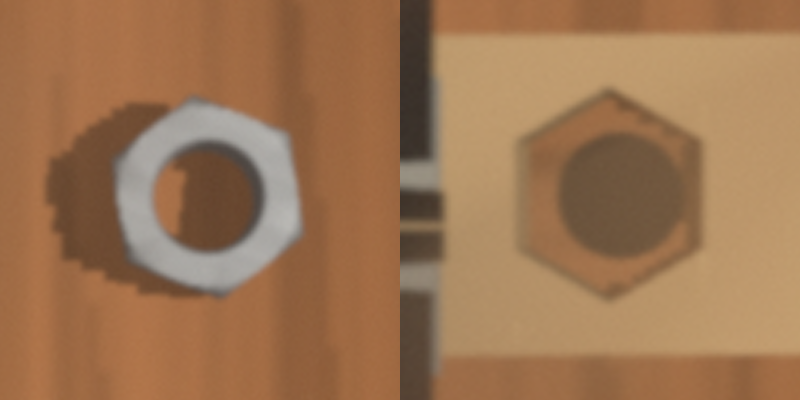

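Rectified view, in the block frame: the pocket centre is at (610,193), i.e. x +1.4 and y +28 mm. The nut centre is at (209,197), i.e. x +10.5 and y −77 mm, turned about +8°.

{"api": "play_rows", "payload": {
  "plan": [
    [2.75,-0.32,0,0,0,-0.1],
    [2.75,-0.32,0,0,0,0],
    [2.75,-0.32,0,0,0,0],
    [2.75,-0.32,0,0,0,0],
    [2.75,-0.32,0,0,0,0],
    [0,0,0,0,0,0],
    [0,0,3,0,0,0],
    [0,0,3,0,0,0],
    [0,0,3,0,0,0],
    [0,0,1.5,0,0,0],
    [0,0,0.5,0,0,0],
    [0,0,0,0,0,0],
    [0,0,0,0,0,0],
    [0,0,0,0,0,0]
  ]
}}

```text
clock: 6.77
tool_pos: [0.5504, -0.1916, 0.072]
orientation: [-179.9, -0.0, -83.8]
force: [0.5, -0.4, 0.1]
opening: 0.0005
gripper_force: 0.0
```

```bash
python3 - <<'E'
from h import *
ob=get_obs();o=np.array([.5259,-.0713]);print('tcp blk',blk(ob['tool_pos'],o,6.5),ob['tool_pos'],ob['orientation'],ob['force'])
s=snap('side','s2.png');t=snap('top')
n=w2px(s,[.545,-.15,.045]);print(n)
u,v=int(n[0]),int(n[1])
a=cv2.resize(s['frame'][v-45:v+45,u-60:u+60],(400,300),interpolation=3)
n=w2px(t,[.54,-.13,.045]);u,v=int(n[0]),int(n[1])
b=cv2.resize(t['frame'][v-45:v+45,u-60:u+60],(400,300),interpolation=3)
cv2.imwrite('pics/a1.png',np.hstack([a,b])[:,:,::-1])
E
```

```text
tcp blk [ 0.01073449 -0.12227633] [ 0.55040757 -0.19157514  0.07201462] [-1.79868163e+02 -3.41140123e-02 -8.37569223e+01] [ 0.47431644 -0.40141623  0.1494548 ]
(np.float64(331.3993548749501), np.float64(276.82858046708344))
```

View pics/a1.png

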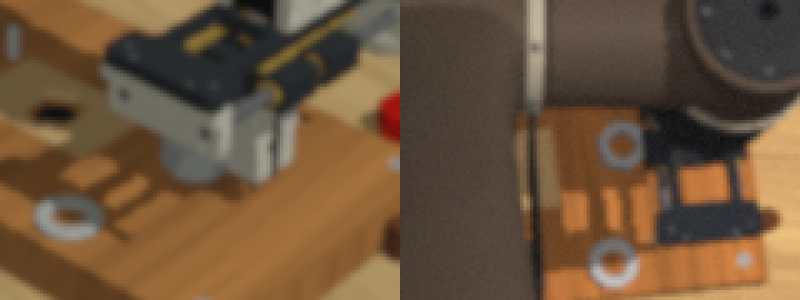

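{"api": "play_rows", "payload": {
  "plan": [
    [0,0,0.5,0,0,-0.26],
    [0,0,0.5,0,0,0],
    [0,0,0.1,0,0,0],
    [0,0,0,0,0,0],
    [-0.3,0,0,0,0,0],
    [-0.3,0,0,0,0,0],
    [-0.3,0,0,0,0,0],
    [-0.1,0,0,0,0,0],
    [-0.1,0,0,0,0,0],
    [-0.1,0,0,0,0,0],
    [-0.1,0,0,0,0,0],
    [-0.1,0,0,0,0,0],
    [-0.1,0,0,0,0,0],
    [-0.1,0,0,0,0,0],
    [0,0,0,0,0,0]
  ]
}}

```text
clock: 8.12
tool_pos: [0.5475, -0.1755, 0.0595]
orientation: [180.0, -0.0, -83.5]
force: [0.0, -0.7, -0.2]
opening: 0.0005
gripper_force: 0.0
```

{"api": "play_rows", "payload": {
  "plan": [
    [-0.1,0,0,0,0,0],
    [-0.1,0,0,0,0,0],
    [-0.1,0,0,0,0,0],
    [-0.1,0,0,0,0,0],
    [-0.1,0,0,0,0,0],
    [-0.1,0,0,0,0,0],
    [-0.1,0,0,0,0,0],
    [-0.1,0,0,0,0,0],
    [-0.1,0,0,0,0,0],
    [-0.1,0,0,0,0,0],
    [-0.1,0,0,0,0,0],
    [-0.1,0,0,0,0,0],
    [-0.1,0,0,0,0,0],
    [-0.1,0,0,0,0,0]
  ]
}}

```text
clock: 9.28
tool_pos: [0.5459, -0.1615, 0.0595]
orientation: [-180.0, 0.0, -83.5]
force: [0.1, -0.3, -0.8]
opening: 0.0003
gripper_force: 0.3
```

```bash
python3 - <<'E'
from h import *
ob=get_obs();o=np.array([.5259,-.0713]);print('tcp blk',blk(ob['tool_pos'],o,6.5),ob['tool_pos'],ob['orientation'],ob['force'])
t=snap('top');s=snap('side')
a=rect(t,o,6.5,(-.05,.05),(-.13,.07),.055,3000);b=rect(s,o,6.5,(-.05,.05),(-.13,.07),.055,3000)
cv2.imwrite('pics/a2.png',np.vstack([a,b])[:,:,::-1])
for c in ['top','side']: print([(np.round(blk(d['position'],o,6.5),4),d['score']) for d in spot_point(c,'nut') if d['position'][2]>.02])
E
```

```text
tcp blk [ 0.00969502 -0.09192886] [ 0.54593934 -0.16154042  0.05951919] [-1.79999245e+02  2.99147332e-04 -8.35191436e+01] [ 0.07473439 -0.32059266 -0.82057419]
[(array([ 0.0137, -0.0642]), 0.6)]
[(array([ 0.0111, -0.0646]), 0.46)]
```

View pics/a2.png

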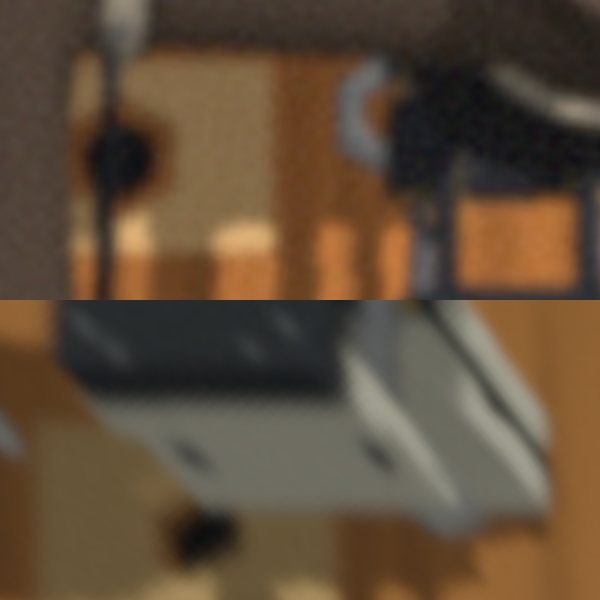

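Both views agree the nut is flush on the pusher at y ≈ −64 mm. Next I push it towards the pocket with a slight sideways slope.

{"api": "play_rows", "payload": {
  "plan": [
    [-0.1,0.01,0,0,0,0],
    [-0.15,0.02,0,0,0,0],
    [-0.2,0.026,0,0,0,0],
    [-0.2,0.026,0,0,0,0],
    [-0.2,0.026,0,0,0,0],
    [-0.2,0.026,0,0,0,0],
    [-0.2,0.026,0,0,0,0],
    [-0.2,0.026,0,0,0,0],
    [-0.2,0.026,0,0,0,0],
    [-0.2,0.026,0,0,0,0],
    [-0.2,0.026,0,0,0,0],
    [-0.2,0.026,0,0,0,0],
    [-0.2,0.026,0,0,0,0],
    [-0.2,0.026,0,0,0,0],
    [-0.2,0.026,0,0,0,0],
    [-0.2,0.026,0,0,0,0],
    [-0.2,0.026,0,0,0,0],
    [-0.2,0.026,0,0,0,0],
    [-0.2,0.026,0,0,0,0],
    [-0.2,0.026,0,0,0,0]
  ]
}}

```text
clock: 11.15
tool_pos: [0.5366, -0.1238, 0.0595]
orientation: [-180.0, -0.0, -83.5]
force: [-0.0, -0.3, -0.4]
opening: 0.0002
gripper_force: 0.2
```

{"api": "play_rows", "payload": {
  "plan": [
    [-0.2,0.026,0,0,0,0],
    [-0.2,0.026,0,0,0,0],
    [-0.2,0.026,0,0,0,0],
    [-0.2,0.026,0,0,0,0],
    [-0.2,0.026,0,0,0,0],
    [-0.2,0.026,0,0,0,0],
    [-0.2,0.026,0,0,0,0],
    [-0.2,0.026,0,0,0,0],
    [-0.2,0.026,0,0,0,0],
    [-0.2,0.026,0,0,0,0],
    [-0.2,0.026,0,0,0,0],
    [-0.2,0.026,0,0,0,0],
    [-0.2,0.026,0,0,0,0],
    [-0.2,0.026,0,0,0,0],
    [-0.15,0.02,0,0,0,0],
    [0,0,0,0,0,0]
  ]
}}

```text
clock: 12.48
tool_pos: [0.5294, -0.0948, 0.0595]
orientation: [-180.0, 0.0, -83.5]
force: [0.2, 0.9, 0.2]
opening: 0.0007
gripper_force: 0.0
```

```bash
python3 - <<'E'
from h import *
ob=get_obs();o=np.array([.5259,-.0713]);print('tcp blk',blk(ob['tool_pos'],o,6.5),ob['tool_pos'],ob['orientation'],ob['force'])
for c in ['top','side']: 
  snap(c);print([(np.round(blk(d['position'],o,6.5),4),d['score']) for d in spot_point(c,'nut') if d['position'][2]>.02])
E
```

```text
tcp blk [ 0.0008483  -0.02374025] [ 0.52943031 -0.09479161  0.05954733] [-1.79999379e+02  2.95172648e-03 -8.35082450e+01] [0.18028924 0.85620159 0.19997613]
[(array([0.0018, 0.0058]), 0.44)]
[(array([0.0016, 0.0008]), 0.44)]
```

{"api": "play_rows", "payload": {
  "plan": [
    [0.5,0,0,0,0,0],
    [1,0,-0.5,0,0,0],
    [0,0,-3,0,0,0],
    [0,0,-4,0,0,0],
    [0,0,-4,0,0,0],
    [-3,0,-0.5,0,0,0],
    [-3,0,0,0,0,0],
    [-3,0,0,0,0,0],
    [-3,0,0,0,0,0],
    [0,0,0,0,0,0],
    [0,0,0,0,0,0],
    [0,0,0,0,0,0]
  ]
}}

```text
clock: 13.68
tool_pos: [0.5178, 0.0088, 0.1798]
orientation: [-180.0, -0.0, -83.5]
force: [-0.3, -1.2, -0.6]
opening: 0.0004
gripper_force: 0.0
```

```bash
python3 - <<'E'
from h import *
ob=get_obs();o=np.array([.5259,-.0713]);print('tcp blk',blk(ob['tool_pos'],o,6.5),ob['tool_pos'],ob['orientation'],ob['force'])
s=snap('wrist')
im1=rect(s,o,6.5,(-.04,.04),(-.04,.06),.055,5000)
im2=rect(s,o,6.5,(-.04,.04),(-.04,.02),.035,5000)
cv2.imwrite('pics/r3.png',np.hstack([im1,im2])[:,:,::-1])
E
```

```text
tcp blk [0.00097921 0.08046896] [0.51776357 0.00876255 0.17981574] [-1.79991763e+02 -4.65941758e-03 -8.34956422e+01] [-0.27728273 -1.22724179 -0.57890975]
```

View pics/r3.png

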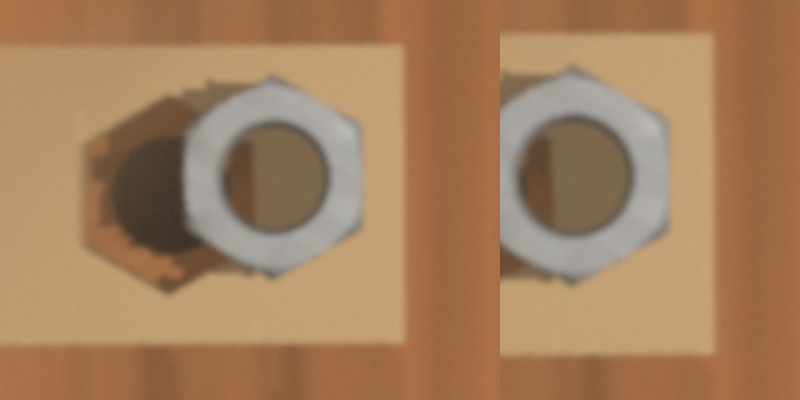

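The nut is square, with its centre at (272,177), i.e. x +4.6 and y +5.6 mm. The pocket is at x ≈ +1.3, y +28 mm, so it needs −3.2 mm sideways over the next stretch.

{"api": "play_rows", "payload": {
  "plan": [
    [3.7,-0.1,0,0,0,0],
    [3.7,-0.1,0,0,0,0],
    [3.7,-0.1,0,0,0,0],
    [0,0,0,0,0,0],
    [0,0,4,0,0,0],
    [0,0,4,0,0,0],
    [0,0,3,0,0,0],
    [0,0,1,0,0,0],
    [0,0,0,0,0,0],
    [0,0,0,0,0,0]
  ]
}}

```text
clock: 14.57
tool_pos: [0.5337, -0.1014, 0.0601]
orientation: [180.0, -0.0, -83.5]
force: [0.3, 0.4, 0.1]
opening: 0.0007
gripper_force: 0.0
```

{"api": "play_rows", "payload": {
  "plan": [
    [-0.2,0,0,0,0,0],
    [-0.2,0,0,0,0,0],
    [-0.1,0,0,0,0,0],
    [-0.1,0,0,0,0,0],
    [-0.1,0,0,0,0,0],
    [-0.1,0,0,0,0,0],
    [-0.1,0,0,0,0,0],
    [0,0,0,0,0,0]
  ]
}}

```text
clock: 15.23
tool_pos: [0.5321, -0.0915, 0.0596]
orientation: [-180.0, 0.0, -83.5]
force: [0.2, 0.0, -0.1]
opening: 0.0005
gripper_force: 0.0
```

```bash
python3 - <<'E'
from h import *
ob=get_obs();o=np.array([.5259,-.0713]);print('tcp blk',blk(ob['tool_pos'],o,6.5),ob['tool_pos'],ob['orientation'],ob['force'])
E
```

```text
tcp blk [ 0.00390697 -0.02080523] [ 0.53213708 -0.09152921  0.05961482] [-1.79994726e+02  2.29280816e-03 -8.35093099e+01] [ 0.19644636  0.04898251 -0.14260788]
```

{"api": "play_rows", "payload": {
  "plan": [
    [-0.1,0.023,0,0,0,0],
    [-0.1,0.023,0,0,0,0],
    [-0.1,0.023,0,0,0,0],
    [-0.1,0.023,0,0,0,0],
    [-0.1,0.023,0,0,0,0],
    [-0.1,0.023,0,0,0,0],
    [-0.1,0.023,0,0,0,0],
    [-0.1,0.023,0,0,0,0],
    [-0.1,0.023,0,0,0,0],
    [-0.1,0.023,0,0,0,0],
    [-0.1,0.023,0,0,0,0],
    [-0.1,0.023,0,0,0,0],
    [-0.1,0.023,0,0,0,0],
    [-0.1,0.023,0,0,0,0],
    [0,0,0,0,0,0]
  ]
}}

```text
clock: 16.48
tool_pos: [0.5272, -0.078, 0.0595]
orientation: [180.0, 0.0, -83.5]
force: [-0.8, 0.7, -0.2]
opening: 0.0003
gripper_force: 0.0
```

{"api": "play_rows", "payload": {
  "plan": [
    [-0.1,0,0,0,0,0],
    [-0.1,0,0,0,0,0],
    [-0.1,0,0,0,0,0],
    [-0.05,0,0,0,0,0],
    [-0.05,0,0,0,0,0],
    [0,0,0,0,0,0]
  ]
}}

```text
clock: 16.98
tool_pos: [0.5269, -0.0741, 0.0595]
orientation: [180.0, 0.0, -83.5]
force: [-0.7, -0.4, 0.5]
opening: 0.0001
gripper_force: 0.0
```

{"api": "play_rows", "payload": {
  "plan": [
    [-0.05,0,0,0,0,0],
    [-0.05,0,0,0,0,0],
    [0,0,0,0,0,0]
  ]
}}

```text
clock: 17.23
tool_pos: [0.5268, -0.0731, 0.0595]
orientation: [180.0, 0.0, -83.5]
force: [-0.0, -0.4, 0.2]
opening: 0.0003
gripper_force: 0.0
```

{"api": "play_rows", "payload": {
  "plan": [
    [-0.05,0,0,0,0,0],
    [-0.05,0,0,0,0,0],
    [0,0,0,0,0,0]
  ]
}}

```text
clock: 17.48
tool_pos: [0.5267, -0.0722, 0.0595]
orientation: [180.0, 0.0, -83.5]
force: [-0.0, 0.6, 0.6]
opening: 0.0007
gripper_force: 0.0
```

{"api": "play_rows", "payload": {
  "plan": [
    [-0.03,0,0,0,0,0],
    [-0.03,0,0,0,0,0],
    [0,0,0,0,0,0]
  ]
}}

```text
clock: 17.73
tool_pos: [0.5266, -0.0716, 0.0595]
orientation: [180.0, -0.0, -83.5]
force: [0.0, -0.2, 0.3]
opening: 0.0005
gripper_force: 0.0
```

{"api": "play_rows", "payload": {
  "plan": [
    [-0.03,0,0,0,0,0],
    [0,0,0,0,0,0]
  ]
}}

```text
clock: 17.9
tool_pos: [0.5266, -0.0713, 0.0595]
orientation: [-180.0, -0.0, -83.5]
force: [0.4, -0.2, 0.1]
opening: 0.0003
gripper_force: 0.0
```

```bash
python3 - <<'E'
from h import *
ob=get_obs();o=np.array([.5259,-.0713]);print('tcp blk',blk(ob['tool_pos'],o,6.5),ob['force'],ob['moment'])
s=snap('side');n=w2px(s,[.525,-.045,.045]);print(n);u,v=int(n[0]),int(n[1])
cv2.imwrite('pics/s5.png',cv2.resize(s['frame'][v-45:v+45,u-60:u+60],(800,600),interpolation=3)[:,:,::-1])
for c in ['side']: print([(np.round(blk(d['position'],o,6.5),4),d['position'][2],d['score']) for d in spot_point(c,'nut') if d['position'][2]>.01])
E
```

```text
tcp blk [ 6.85870334e-04 -9.72238467e-05] [ 0.41966525 -0.15395818  0.1030641 ] [ 0.11852396 -0.02717742  0.02457325]
(np.float64(288.713236781609), np.float64(258.50333721958833))
[(array([-0.0004,  0.0235]), 0.0338, 0.6)]
```

View pics/s5.png

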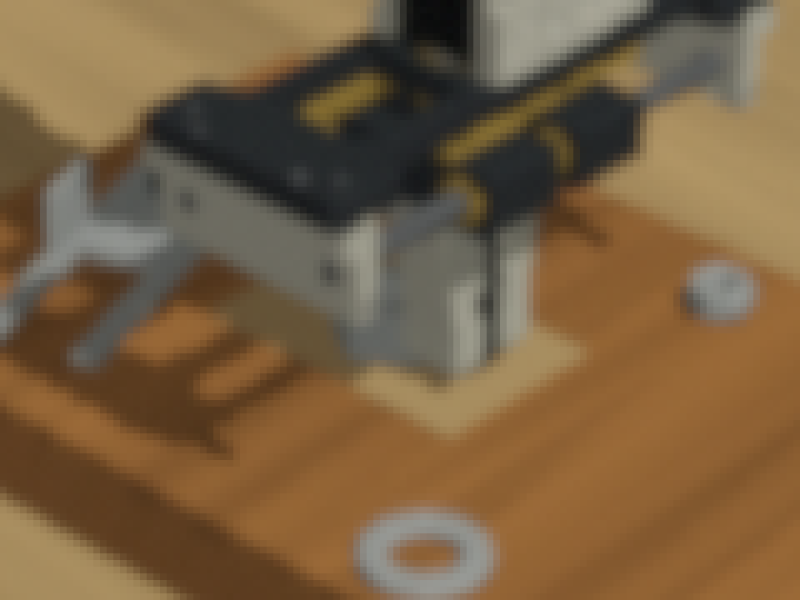

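The side view shows the fingers still behind the nut at the plate, with the nut not visibly seated. I continue in fine steps.

{"api": "play_rows", "payload": {
  "plan": [
    [-0.03,0,0,0,0,0],
    [-0.03,0,0,0,0,0],
    [0,0,0,0,0,0]
  ]
}}

```text
clock: 18.25
tool_pos: [0.5265, -0.0707, 0.0595]
orientation: [180.0, -0.0, -83.5]
force: [0.2, -0.7, -0.4]
opening: 0.0002
gripper_force: 0.1
```

{"api": "play_rows", "payload": {
  "plan": [
    [-0.03,0,0,0,0,0],
    [-0.03,0,0,0,0,0],
    [0,0,0,0,0,0]
  ]
}}

```text
clock: 18.5
tool_pos: [0.5264, -0.0702, 0.0595]
orientation: [180.0, -0.0, -83.5]
force: [-0.8, -0.7, -0.4]
opening: 0.0004
gripper_force: 0.5
```

{"api": "play_rows", "payload": {
  "plan": [
    [-0.03,0,0,0,0,0],
    [-0.03,0,0,0,0,0],
    [0,0,0,0,0,0]
  ]
}}

```text
clock: 18.75
tool_pos: [0.5264, -0.0699, 0.0597]
orientation: [180.0, -0.0, -83.5]
force: [1.7, -5.0, 1.5]
opening: 0.0005
gripper_force: 2.3
```

```bash
python3 - <<'E'
from h import *
ob=get_obs();o=np.array([.5259,-.0713]);print('tcp blk',blk(ob['tool_pos'],o,6.5),ob['force'])
for c in ['side','top']: snap(c);print([(np.round(blk(d['position'],o,6.5),4),d['position'][2],d['score']) for d in spot_point(c,'nut') if d['position'][2]>.01])
E
```

```text
tcp blk [0.00067703 0.00132865] [ 1.73388761 -4.99959372  1.46940148]
[(array([-0.0015,  0.0245]), 0.0324, 0.64)]
[(array([-0.0024,  0.0301]), 0.0294, 0.35)]
```

Resistance felt (5 N); back off and look.

{"api": "play_rows", "payload": {
  "plan": [
    [0.1,0,0,0,0,0],
    [0.5,0,0,0,0,0],
    [0.6,0,-0.5,0,0,0],
    [0,0,-3.5,0,0,0],
    [0,0,-4,0,0,0],
    [0,0,-4,0,0,0],
    [-3,0,0,0,0,0],
    [-3,0,0,0,0,0],
    [-3.5,0,0,0,0,0],
    [0,0,0,0,0,0],
    [0,0,0,0,0,0]
  ]
}}

```text
clock: 19.87
tool_pos: [0.517, 0.0142, 0.1801]
orientation: [-180.0, 0.0, -83.4]
force: [-0.3, 1.0, 0.0]
opening: 0.0005
gripper_force: 0.0
```

```bash
python3 - <<'E'
from h import *
ob=get_obs();o=np.array([.5259,-.0713]);print('tcp blk',blk(ob['tool_pos'],o,6.5),ob['tool_pos'])
s=snap('wrist');np.savez('w3.npz',**{k:np.array(v) for k,v in s.items()})
print([(np.round(blk(d['position'],o,6.5),4),d['position'][2],d['score']) for d in spot_point('wrist','nut') if d['position'][2]>.01])
im1=rect(s,o,6.5,(-.04,.04),(-.02,.06),.047,5000)
im2=rect(s,o,6.5,(-.04,.04),(-.02,.06),.035,5000)
cv2.imwrite('pics/r4.png',np.hstack([im1,im2])[:,:,::-1])
E
```

```text
tcp blk [0.0008319  0.08598485] [0.51699279 0.0142263  0.18009522]
[(array([-0.0033,  0.0291]), 0.0242, 0.74), (array([ 0.0758, -0.0333]), 0.0346, 0.42)]
```

View pics/r4.png

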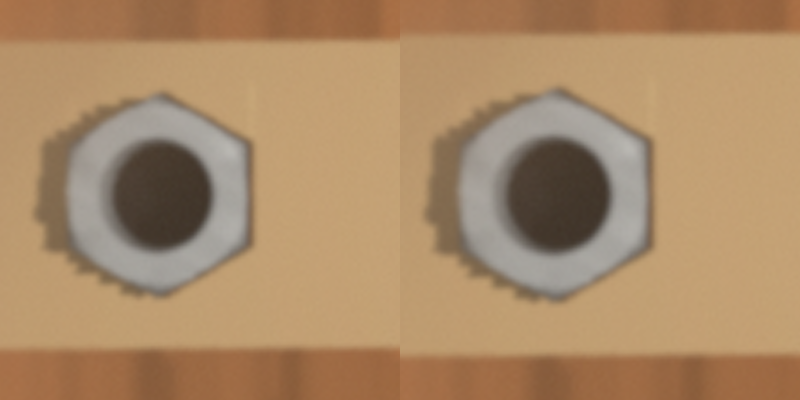

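The last picture shows the nut centred in the pocket at (160,195), with its size matching a top face at z 47 mm, so it is seated. Now the keeper angle.

```bash
python3 - <<'E'
from h import *
o=np.array([.5259,-.0713]);s=dict(np.load('w1.npz'))
B=lambda u,v,z:blk(px2w(s,u,v,z),o,6.5)
pv=B(322,38,.055);a=B(165,72,.053);b=B(187,124,.053);print('pivot',pv,'prongs',a,b)
m=(a+b)/2-pv;print('len',np.hypot(*m),'theta',np.arctan2(-m[0],-m[1]))
t1,t2=B(221,35,.075),B(262,21,.075);print('tab top ends',t1,t2)
for c in ['top','side']:
    snap(c);print(c,[(np.round(blk(d['position'],o,6.5),4),d['position'][2],d['score']) for d in spot_point(c,'tab')])
E
```

```text
pivot [0.00065586 0.11820758] prongs [-0.10273768  0.10085476] [-0.09227072  0.0678959 ]
len 0.10382687206586928 theta 1.238883045595457
tab top ends [-0.05899049  0.11710907] [-0.03444002  0.12388509]
top [(array([-0.0498,  0.1266]), 0.075, 0.63)]
side []
```

```bash
python3 - <<'E'
from h import *
o=np.array([.5259,-.0713]);ob=get_obs();c=blk(ob['tool_pos'],o,6.5)
pv=np.array([.0012,.119])
def T(th,off=0):
    d=np.array([-np.sin(th),-np.cos(th)]);e=np.array([-np.cos(th),np.sin(th)])
    return pv+.045*d+(.021+off)*e+[-.021,.0095]
st=T(1.24,.012);print('cur',c,'start',st,'tool move cm',-(st-c)[::-1]*100,'z',(ob['tool_pos'][2]-.076)*100)
ths=np.r_[1.24,np.arange(1.2,-.01,-.05)];p=st
for t in ths:
    q=T(t);print(round(t,2),np.round(-(q-p)[::-1]*100,3));p=q
E
```

```text
cur [0.00059578 0.08375585] start [-0.07307856  0.14509504] tool move cm [-6.1339194   7.36743371] z 10.339233776472593
1.24 [ 1.135 -0.39 ]
1.2 [0.198 0.017]
1.15 [0.248 0.01 ]
1.1 [ 0.248 -0.002]
1.05 [ 0.248 -0.015]
1.0 [ 0.247 -0.027]
0.95 [ 0.245 -0.039]
0.9 [ 0.243 -0.052]
0.85 [ 0.24  -0.064]
0.8 [ 0.236 -0.076]
0.75 [ 0.232 -0.087]
0.7 [ 0.228 -0.099]
0.65 [ 0.223 -0.11 ]
0.6 [ 0.217 -0.121]
0.55 [ 0.21  -0.132]
0.5 [ 0.204 -0.142]
0.45 [ 0.196 -0.152]
0.4 [ 0.188 -0.162]
0.35 [ 0.18  -0.171]
0.3 [ 0.171 -0.18 ]
0.25 [ 0.162 -0.188]
0.2 [ 0.153 -0.196]
0.15 [ 0.143 -0.203]
0.1 [ 0.132 -0.21 ]
0.05 [ 0.122 -0.216]
-0.0 [ 0.111 -0.222]
```

{"api": "play_rows", "payload": {
  "plan": [
    [-2.04,2.46,0,0,0,0],
    [-2.04,2.46,0,0,0,0],
    [-2.05,2.45,0,0,0,0],
    [0,0,0,0,0,0],
    [0,0,0,0,0,0],
    [0,0,3.5,0,0,0],
    [0,0,3.5,0,0,0],
    [0,0,2,0,0,0],
    [0,0,1.3,0,0,0],
    [0,0,0,0,0,0],
    [0,0,0,0,0,0]
  ]
}}

```text
clock: 21.08
tool_pos: [0.4373, 0.0647, 0.0761]
orientation: [179.9, -0.1, -83.6]
force: [0.5, -0.0, 0.6]
opening: 0.0003
gripper_force: 0.0
```

```bash
python3 - <<'E'
from h import *
o=np.array([.5259,-.0713]);ob=get_obs();print(blk(ob['tool_pos'],o,6.5),ob['tool_pos'],ob['orientation'],ob['force'])
E
```

```text
[-0.07263501  0.14519287] [0.4372956  0.06473703 0.07609707] [ 1.79904604e+02 -6.86991977e-02 -8.35737509e+01] [ 0.498748   -0.0086625   0.55863494]
```

Approach to contact slowly, then the arc.

{"api": "play_rows", "payload": {
  "plan": [
    [0.2,-0.07,0,0,0,0],
    [0.2,-0.07,0,0,0,0],
    [0.15,-0.06,0,0,0,0],
    [0.1,-0.03,0,0,0,0],
    [0.1,-0.03,0,0,0,0],
    [0.1,-0.03,0,0,0,0],
    [0.1,-0.03,0,0,0,0],
    [0.1,-0.03,0,0,0,0],
    [0.1,-0.03,0,0,0,0],
    [0.1,0,0,0,0,0],
    [0.1,0,0,0,0,0]
  ]
}}

```text
clock: 22.0
tool_pos: [0.4422, 0.0525, 0.0765]
orientation: [-180.0, 0.0, -83.5]
force: [-0.5, 2.5, -0.3]
opening: -0.0
gripper_force: 1.0
```

{"api": "play_rows", "payload": {
  "plan": [
    [0.12,0.005,0,0,0,0],
    [0.12,0.005,0,0,0,0],
    [0.12,0,0,0,0,0],
    [0.12,0,0,0,0,0],
    [0.12,-0.005,0,0,0,0],
    [0.12,-0.01,0,0,0,0]
  ]
}}

```text
clock: 22.5
tool_pos: [0.443, 0.0453, 0.0765]
orientation: [180.0, 0.0, -83.5]
force: [0.6, 1.9, -0.1]
opening: 0.0006
gripper_force: 0.9
```

```bash
python3 - <<'E'
from h import *
o=np.array([.5259,-.0713]);ob=get_obs();print(blk(ob['tool_pos'],o,6.5),ob['force'])
for c in ['top','side']:
    snap(c);print(c,[(np.round(blk(d['position'],o,6.5),4),d['position'][2],d['score']) for d in spot_point(c,'tab')])
E
```

```text
[-0.06912148  0.12521461] [ 0.61014481  1.90850568 -0.10230141]
top [(array([-0.0027,  0.0282]), 0.0256, 0.66)]
side [(array([-0.0476,  0.1123]), 0.0772, 0.91), (array([0.002 , 0.1198]), 0.0319, 0.38)]
```

{"api": "play_rows", "payload": {
  "plan": [
    [0.2,-0.02,0,0,0,0],
    [0.2,-0.025,0,0,0,0],
    [0.2,-0.03,0,0,0,0],
    [0.2,-0.04,0,0,0,0],
    [0.2,-0.045,0,0,0,0],
    [0.2,-0.055,0,0,0,0],
    [0.2,-0.065,0,0,0,0],
    [0.2,-0.075,0,0,0,0],
    [0.2,-0.085,0,0,0,0],
    [0.2,-0.095,0,0,0,0],
    [0.2,-0.1,0,0,0,0],
    [0.2,-0.12,0,0,0,0]
  ]
}}

```text
clock: 23.7
tool_pos: [0.4532, 0.0221, 0.0765]
orientation: [180.0, -0.0, -83.5]
force: [-1.4, 1.9, 0.9]
opening: 0.0002
gripper_force: 0.9
```

```bash
python3 - <<'E'
from h import *
o=np.array([.5259,-.0713]);ob=get_obs();c=blk(ob['tool_pos'],o,6.5);print(c,ob['force'])
pv=np.array([.0012,.119]);q=c+[.021,-.0095]-pv;r=np.hypot(*q)
th=np.arctan2(-q[0],-q[1])-np.arcsin(.021/r);print('theta from corner',th,'along',np.sqrt(r*r-.021**2))
snap('side');print([(np.round(blk(d['position'],o,6.5),4),d['position'][2],d['score']) for d in spot_point('side','tab')])
E
```

```text
[-0.06164553  0.10103303] [-1.43297745  1.85896319  0.85560391]
theta from corner 0.5570038131808439 along 0.04543658203176092
[(array([-0.0406,  0.0914]), 0.0759, 0.62)]
```

{"api": "play_rows", "payload": {
  "plan": [
    [0.2,-0.14,0,0,0,0],
    [0.2,-0.15,0,0,0,0],
    [0.19,-0.16,0,0,0,0],
    [0.18,-0.17,0,0,0,0],
    [0.17,-0.18,0,0,0,0],
    [0.16,-0.19,0,0,0,0],
    [0.15,-0.195,0,0,0,0],
    [0.1,-0.13,0,0,0,0],
    [0,0,0,0,0,0]
  ]
}}

```text
clock: 24.55
tool_pos: [0.4677, 0.01, 0.0763]
orientation: [179.9, -0.0, -83.5]
force: [-2.2, -1.1, 0.8]
opening: 0.0006
gripper_force: 1.1
```

```bash
cat >th.py <<'E'
from h import *
o=np.array([.5259,-.0713]);ob=get_obs();c=blk(ob['tool_pos'],o,6.5);print(c,ob['force'])
pv=np.array([.0012,.119]);q=c+[.021,-.0095]-pv;r=np.hypot(*q)
th=np.arctan2(-q[0],-q[1])-np.arcsin(.021/r);print('theta from corner',th,'along',np.sqrt(r*r-.021**2))
E
python3 th.py
```

```text
[-0.04866758  0.08735682] [-2.20147063 -1.08397981  0.82502573]
theta from corner 0.18077400536810373 along 0.04566287263087843
```

{"api": "play_rows", "payload": {
  "plan": [
    [0.06,-0.1,0,0,0,0],
    [0.06,-0.1,0,0,0,0],
    [0.05,-0.1,0,0,0,0],
    [0.05,-0.1,0,0,0,0],
    [0.05,-0.1,0,0,0,0],
    [0.03,-0.06,0,0,0,0],
    [0,0,0,0,0,0]
  ]
}}

```text
clock: 25.13
tool_pos: [0.4739, 0.0081, 0.0765]
orientation: [-180.0, -0.0, -83.5]
force: [-3.4, -1.3, -0.8]
opening: -0.0
gripper_force: 1.3
```

{"api": "play_rows", "payload": {
  "plan": [
    [0.02,-0.04,0,0,0,0],
    [0.02,-0.04,0,0,0,0],
    [0,0,0,0,0,0]
  ]
}}

```text
clock: 25.38
tool_pos: [0.4746, 0.0078, 0.0765]
orientation: [-180.0, -0.0, -83.5]
force: [-2.8, -1.7, -1.5]
opening: 0.0007
gripper_force: 1.4
```

{"api": "play_rows", "payload": {
  "plan": [
    [0.02,-0.04,0,0,0,0],
    [0,0,0,0,0,0]
  ]
}}

```text
clock: 25.55
tool_pos: [0.475, 0.0076, 0.0765]
orientation: [180.0, -0.0, -83.5]
force: [-1.9, -1.2, -0.6]
opening: 0.0005
gripper_force: 1.4
```

```bash
python3 th.py
```

```text
[-0.04164421  0.0841512 ] [-1.862654   -1.23492427 -0.56148093]
theta from corner 0.018948382202593372 along 0.044754725830242884
```

{"api": "play_rows", "payload": {
  "plan": [
    [0,-0.03,0,0,0,0],
    [0,0,0,0,0,0]
  ]
}}

```text
clock: 25.72
tool_pos: [0.4753, 0.0077, 0.0765]
orientation: [-180.0, -0.0, -83.5]
force: [-4.3, -1.9, -0.8]
opening: 0.0003
gripper_force: 1.5
```

{"api": "play_rows", "payload": {
  "plan": [
    [0,-0.03,0,0,0,0],
    [0,0,0,0,0,0]
  ]
}}

```text
clock: 25.88
tool_pos: [0.4756, 0.0077, 0.0765]
orientation: [-180.0, -0.0, -83.5]
force: [-1.9, -1.9, 0.4]
opening: 0.0005
gripper_force: 1.5
```

{"api": "play_rows", "payload": {
  "plan": [
    [0,-0.03,0,0,0,0],
    [0,0,0,0,0,0]
  ]
}}

```text
clock: 26.05
tool_pos: [0.476, 0.0077, 0.0765]
orientation: [-180.0, 0.0, -83.5]
force: [-2.9, -2.4, -0.5]
opening: 0.0002
gripper_force: 1.5
```

{"api": "play_rows", "payload": {
  "plan": [
    [0,-0.03,0,0,0,0],
    [0,0,0,0,0,0]
  ]
}}

```text
clock: 26.22
tool_pos: [0.4762, 0.0078, 0.0765]
orientation: [-180.0, -0.0, -83.5]
force: [-3.2, -4.1, -0.2]
opening: 0.0004
gripper_force: 1.5
```

{"api": "play_rows", "payload": {
  "plan": [
    [0,-0.03,0,0,0,0],
    [0,0,0,0,0,0]
  ]
}}

```text
clock: 26.38
tool_pos: [0.4765, 0.0078, 0.0765]
orientation: [-180.0, -0.0, -83.5]
force: [-3.6, -1.8, -0.9]
opening: 0.0003
gripper_force: 1.5
```

{"api": "play_rows", "payload": {
  "plan": [
    [0,-0.03,0,0,0,0],
    [0,0,0,0,0,0]
  ]
}}

```text
clock: 26.55
tool_pos: [0.4768, 0.0079, 0.0765]
orientation: [-180.0, 0.0, -83.5]
force: [-1.9, -2.0, -1.2]
opening: 0.0004
gripper_force: 1.5
```

```bash
python3 th.py; python3 - <<'E'
from h import *
o=np.array([.5259,-.0713])
snap('side');print([(np.round(blk(d['position'],o,6.5),4),d['position'][2],d['score']) for d in spot_point('side','tab')])
E
```

```text
[-0.03977717  0.08420652] [-1.88479169 -1.97958695 -1.15635367]
theta from corner -0.023215685664387198 along 0.04381779820823569
[(array([-0.0233,  0.0729]), 0.0769, 0.6)]
```

{"api": "play_rows", "payload": {
  "plan": [
    [0,-0.03,0,0,0,0],
    [0,-0.02,0,0,0,0],
    [0,0,0,0,0,0]
  ]
}}

```text
clock: 26.9
tool_pos: [0.4773, 0.0079, 0.0765]
orientation: [-180.0, 0.0, -83.5]
force: [-2.5, -2.8, -0.6]
opening: 0.0001
gripper_force: 1.5
```

{"api": "play_rows", "payload": {
  "plan": [
    [0,-0.03,0,0,0,0],
    [0,-0.02,0,0,0,0],
    [0,0,0,0,0,0]
  ]
}}

```text
clock: 27.15
tool_pos: [0.4778, 0.0079, 0.0765]
orientation: [-180.0, -0.0, -83.5]
force: [-3.4, -2.7, -0.5]
opening: 0.0005
gripper_force: 1.6
```

{"api": "play_rows", "payload": {
  "plan": [
    [0,-0.03,0,0,0,0],
    [0,-0.01,0,0,0,0],
    [0,0,0,0,0,0]
  ]
}}

```text
clock: 27.4
tool_pos: [0.4782, 0.008, 0.0765]
orientation: [-180.0, -0.0, -83.5]
force: [-2.9, -2.1, -0.6]
opening: 0.0005
gripper_force: 1.6
```

{"api": "play_rows", "payload": {
  "plan": [
    [0.01,-0.03,0,0,0,0],
    [0.01,-0.02,0,0,0,0],
    [0,0,0,0,0,0]
  ]
}}

```text
clock: 27.65
tool_pos: [0.4787, 0.0078, 0.0765]
orientation: [180.0, -0.0, -83.5]
force: [-3.2, -3.1, -0.4]
opening: 0.0006
gripper_force: 1.6
```

{"api": "play_rows", "payload": {
  "plan": [
    [0.01,-0.03,0,0,0,0],
    [0.01,-0.02,0,0,0,0],
    [0,0,0,0,0,0]
  ]
}}

```text
clock: 27.9
tool_pos: [0.4792, 0.0077, 0.0765]
orientation: [180.0, -0.0, -83.5]
force: [-2.5, -3.3, -0.0]
opening: 0.0006
gripper_force: 1.7
```

```bash
python3 th.py; python3 - <<'E'
from h import *
o=np.array([.5259,-.0713])
for c in ['side','top']:
  s=snap(c);np.savez(c+'9.npz',**{k:np.array(v) for k,v in s.items()})
  for t in ['tab','keeper','nut']: print(c,t,[(np.round(blk(d['position'],o,6.5),4),round(d['position'][2],4),d['score']) for d in (spot_in if t=='keeper' else spot_point)(c,t) if d['position'][2]>.01])
E
```

```text
[-0.03741831  0.08376541] [-2.52698095 -3.31832511 -0.01265332]
theta from corner -0.0768320044782243 along 0.04325029462849229
side tab [(array([-0.0231,  0.0717]), 0.0762, 0.63)]
side keeper [(array([0.0021, 0.0601]), 0.0531, 0.8)]
side nut [(array([-0.0037,  0.0256]), 0.0279, 0.75)]
top tab []
top keeper []
top nut [(array([-0.0018,  0.0371]), 0.0293, 0.66), (array([0.0012, 0.0268]), 0.0287, 0.45)]
```

{"api": "play_rows", "payload": {
  "plan": [
    [0,0.3,0,0,0,0],
    [0,0.8,0,0,0,0],
    [0,0,-2,0,0,0],
    [0,0,-4,0,0,0],
    [0,0,-4.2,0,0,0],
    [-3,-3,0,0,0,0],
    [-2,-2,0,0,0,0],
    [0,0,0,0,0,0],
    [0,0,0,0,0,0]
  ]
}}

```text
out of range: row 5 has -4.2, outside -4.17 to 4.17
```

```bash
python3 - <<'E'
from h import *
o=np.array([.5259,-.0713]);ob=get_obs();print(blk(ob['tool_pos'],o,6.5),ob['tool_pos'],ob['force'])
s=snap('wrist');np.savez('w4.npz',**{k:np.array(v) for k,v in s.items()})
for t in ['tab','pivot','nut']: print(t,[(np.round(blk(d['position'],o,6.5),4),round(d['position'][2],4),d['score']) for d in spot_point('wrist',t) if d['position'][2]>.01])
im=rect(s,o,6.5,(-.05,.05),(0,.11),.053,4000)
hs=cv2.cvtColor(im,cv2.COLOR_RGB2HSV);sat=hs[:,:,1]
# grey (steel) extents in x per y column
for y in np.arange(.010,.105,.006):
    c=int((.11-y)*4000);m=(sat[:,c]<60)&(hs[:,c,2]>70)
    e=np.flatnonzero(np.diff(np.r_[0,m.astype(int),0]));seg=[(round(50-b/4,1),round(50-a/4,1)) for a,b in zip(e[::2],e[1::2]) if b-a>8]
    print(round(y*1000),seg)
E
```

```text
[-0.037429    0.08379255] [0.47922602 0.00771683 0.07651733] [-2.73248548 -2.37666783 -0.46921483]
tab [(array([-0.0181,  0.0771]), 0.0765, 0.71)]
pivot []
nut []
10 []
16 [(np.float64(-23.5), np.float64(18.8))]
22 [(np.float64(4.0), np.float64(19.0)), (np.float64(-23.5), np.float64(-8.2))]
28 [(np.float64(4.8), np.float64(19.0)), (np.float64(-23.2), np.float64(-6.5))]
34 [(np.float64(-0.5), np.float64(19.2)), (np.float64(-23.0), np.float64(-7.8))]
40 [(np.float64(-23.0), np.float64(19.5))]
46 [(np.float64(10.5), np.float64(19.5)), (np.float64(-22.8), np.float64(-14.5))]
52 [(np.float64(10.8), np.float64(19.8)), (np.float64(-22.8), np.float64(-14.2))]
58 [(np.float64(11.0), np.float64(20.0)), (np.float64(-22.5), np.float64(-14.2))]
64 [(np.float64(11.2), np.float64(20.0)), (np.float64(-22.0), np.float64(-14.0))]
70 [(np.float64(-22.0), np.float64(20.2))]
76 [(np.float64(-22.0), np.float64(20.2))]
82 [(np.float64(-12.2), np.float64(16.5)), (np.float64(-33.8), np.float64(-29.8)), (np.float64(-45.0), np.float64(-42.0))]
88 [(np.float64(-10.5), np.float64(5.0)), (np.float64(-33.0), np.float64(-30.0)), (np.float64(-45.0), np.float64(-42.2))]
94 []
100 [(np.float64(43.8), np.float64(50.0)), (np.float64(-44.0), np.float64(-32.2))]
```

The call was refused, but the wrist view (analysed numerically) already shows the strap edges at about +0.027 rad, so there is still about 1.2 mm to the stop. Keep pushing gently.

{"api": "play_rows", "payload": {
  "plan": [
    [0.01,-0.03,0,0,0,0],
    [0.01,-0.02,0,0,0,0],
    [0,0,0,0,0,0]
  ]
}}

```text
clock: 28.75
tool_pos: [0.4797, 0.0076, 0.0765]
orientation: [180.0, -0.0, -83.5]
force: [-2.2, -2.0, -1.1]
opening: 0.0006
gripper_force: 1.6
```

{"api": "play_rows", "payload": {
  "plan": [
    [0.01,-0.03,0,0,0,0],
    [0,0,0,0,0,0]
  ]
}}

```text
clock: 28.92
tool_pos: [0.48, 0.0074, 0.0765]
orientation: [180.0, -0.0, -83.5]
force: [-2.4, -3.5, -0.4]
opening: 0.0004
gripper_force: 1.7
```

{"api": "play_rows", "payload": {
  "plan": [
    [0.01,-0.03,0,0,0,0],
    [0,0,0,0,0,0]
  ]
}}

```text
clock: 29.08
tool_pos: [0.4803, 0.0074, 0.0765]
orientation: [180.0, -0.0, -83.5]
force: [-3.6, -3.7, -0.5]
opening: 0.0005
gripper_force: 1.8
```

```bash
cat > ang.py <<'E'
from h import *
o=np.array([.5259,-.0713]);s=snap('wrist');print(get_obs()['force'])
im=rect(s,o,6.5,(-.05,.05),(0,.11),.053,8000)
hs=cv2.cvtColor(im,cv2.COLOR_RGB2HSV)
Y=[];A=[];B=[]
for y in np.arange(.016,.070,.002):
    c=int((.11-y)*8000);m=np.flatnonzero((hs[:,c,1]<60)&(hs[:,c,2]>70));m=m[(m>160)&(m<640)]
    if len(m)>20: Y.append(y);A.append(.05-m[0]/8000);B.append(.05-m[-1]/8000)
print('theta',[round(float(np.polyfit(Y,a,1)[0]),4) for a in (A,B)],np.median(A),np.median(B))
E
python3 ang.py
```

```text
[-3.53680211 -2.81394383  0.25574811]
theta [0.0027, 0.0063] 0.02125 -0.02099999999999999
```

{"api": "play_rows", "payload": {
  "plan": [
    [0,-0.03,0,0,0,0],
    [0,0,0,0,0,0]
  ]
}}

```text
clock: 29.3
tool_pos: [0.4805, 0.0074, 0.0765]
orientation: [180.0, -0.0, -83.5]
force: [-4.4, -2.8, -0.2]
opening: 0.0005
gripper_force: 2.1
```

{"api": "play_rows", "payload": {
  "plan": [
    [0,-0.03,0,0,0,0],
    [0,0,0,0,0,0]
  ]
}}

```text
clock: 29.47
tool_pos: [0.4806, 0.0073, 0.0765]
orientation: [180.0, -0.0, -83.5]
force: [-4.3, -3.2, 2.8]
opening: 0.0003
gripper_force: 2.3
```

{"api": "play_rows", "payload": {
  "plan": [
    [0,-0.03,0,0,0,0],
    [0,0,0,0,0,0]
  ]
}}

```text
clock: 29.63
tool_pos: [0.4807, 0.0073, 0.0765]
orientation: [179.9, -0.0, -83.5]
force: [-6.0, -3.7, 2.5]
opening: 0.0005
gripper_force: 2.9
```

```bash
python3 ang.py
```

```text
[-5.73633433 -3.63933108  1.97712497]
theta [-0.0067, -0.0011] 0.022000000000000002 -0.02037499999999999
```

Force is rising, the tool has stopped advancing, and the strap angle reads about 0, so the keeper is on its stop. Back away and check.

{"api": "play_rows", "payload": {
  "plan": [
    [0,0.1,0,0,0,0],
    [0,0.5,0,0,0,0],
    [0,0.8,0,0,0,0],
    [0,0,-2,0,0,0],
    [0,0,-4,0,0,0],
    [0,0,-4,0,0,0],
    [0,0,0,0,0,0],
    [0,0,0,0,0,0],
    [0,0,0,0,0,0]
  ]
}}

```text
clock: 30.43
tool_pos: [0.4673, 0.0064, 0.1769]
orientation: [-179.9, 0.1, -83.5]
force: [0.8, 0.4, -1.1]
opening: 0.0001
gripper_force: 0.0
```

```bash
python3 ang.py; python3 - <<'E'
from h import *
o=np.array([.5259,-.0713])
for c in ['wrist','side']:
  if c=='side': snap(c)
  for t in ['tab','nut','small_nut','washer']: print(c,t,[(np.round(blk(d['position'],o,6.5),4),round(d['position'][2],4),round(d['score'],2)) for d in spot_point(c,t) if d['position'][2]>.01])
E
```

```text
[ 0.68784999  0.52553514 -0.3878946 ]
theta [-0.0054, 0.0101] 0.022125000000000002 -0.020125000000000004
wrist tab [(array([-0.0184,  0.0736]), 0.0727, 0.77)]
wrist nut [(array([-0.0011,  0.0312]), 0.0271, 0.87)]
wrist small_nut [(array([ 0.0805, -0.0345]), 0.0324, 0.78)]
wrist washer [(array([-0.0805, -0.0613]), 0.0345, 0.97)]
side tab [(array([-0.0181,  0.0723]), 0.0779, 0.89), (array([-0.0851, -0.0559]), 0.0303, 0.26)]
side nut [(array([-0.0019,  0.0268]), 0.0272, 0.45)]
side small_nut [(array([ 0.0806, -0.0285]), 0.0358, 0.52)]
side washer [(array([-0.0843, -0.0556]), 0.0364, 0.64)]
```

Everything checks out: nut home, keeper at its stop, bystanders unmoved.

```bash
python3 -c "
from plant import *
print(close_job())"
```

```text
the job is handed in; nothing more can be done
None
```

The nut is seated flat in its pocket, the keeper is swung over it onto its stop, and the job was handed in at about 30 s; the judge's result was not shown to me.

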